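# Nip a dough cutter in the bench caliper

## Task

Check the dough cutter with the red knob in the bench caliper: set it down gently, upright, on the middle of the caliper's bed between the two jaws, and let go of it. Then take the yellow thumb post and slide the jaw in, without cocking the jaw, until the cutter is pushed home and lightly but firmly nipped between both jaws (a few newtons; it is thin sheet and hard squeezing bends it), and leave the jaw resting snug on it. Leave all the other things where they are.

Things in the scene. Friction and masses are not known exactly. Their poses are not given: they have to be found in the camera images.
- red_cutter: The dough cutter to check: upright round steel cup 60 mm in diameter and 50 mm high (thin sheet, flat foot, closed top), on it a neck and a red round knob 26 mm in diameter whose middle is 70 mm and whose top is 82 mm above the foot. About 0.14 kg. Origin: centre of the foot; z up along its axis. Hold it by the knob, from above.
- caliper: Fixed bench caliper lying flat. Aluminium bed 290 x 90 mm, 15 mm high, flat top at z = 15 mm of this frame. Origin: on the table under the bed's midline; x = the way the sliding jaw closes (towards the anvil), y across, z up. The bed runs from x = -165 to +125 mm, a white scale strip along its -y edge. The cutter slides on the bed when the jaw pushes it (about 1 N).
- bed (a point): Point on the bed's top, on its midline at caliper x = 0. The fixed jaw (anvil), a steel plate 70 mm wide, 59 mm high, with a brass rib across it 34 mm above the bed, is clamped on the bed's +x part: the foremost line of its rib is anywhere from 47 to 63 mm from this point towards +x. Its place is not measured: find it by feel.
- carriage (a joint): Travel of the sliding carriage in m: 0 = fully open, up to 0.08 as the jaw closes along the caliper's +x; 0 to 0.02 at the start. It stays where it is left: a dry friction of about 5 N holds it, and it takes that to slide it. The foremost line of the sliding jaw's rib is at caliper x = -50 mm + this travel.
- thumb_post (a point): Middle of the top face of the yellow square thumb post on the blue carriage. Post 18 x 18 mm, sides parallel to the caliper's x and y, 38 mm tall above the carriage, its top 65 mm above the table. It is 90 mm behind the foremost line of the sliding jaw's rib. Moving the post does not cock the jaw; pushing on the jaw plate itself does.
- jaw: Sliding jaw: steel plate 8 mm thick, 70 wide, 55 high at the carriage's front, a brass rib across its face 15 mm ahead of and 30 mm above the origin (34 mm above the bed, as the anvil's). Origin: on its springy pivot at the foot of the plate's back; x towards the anvil, z up the plate. Pressed on the rib it leans back about y 0.01 rad per newton (yields 0.3 mm per newton) and springs back.
- white_cutter: Bystander: smaller round cutter, 48 mm in diameter, white knob, 82 mm high. Origin: centre of the foot.
- black_cutter: Bystander: square cutter, 52 x 52 mm, black knob, 82 mm high. Origin: centre of the foot.
- shaker: Bystander: metal shaker can, 60 mm in diameter, 110 mm high. Origin: centre of the underside.
- prep_bowl: Bystander: small steel bowl, 120 mm across, 50 mm high. Origin: centre of the underside.
- scraper: Bystander: dough scraper lying flat, 120 x 90 mm, 20 mm high at its wooden handle. Origin: centre of the blade's underside.
- whetstone: Bystander: reddish whetstone, 60 x 160 x 25 mm. Origin: centre of the underside.
Not all that is in view belongs to the job. What is shaped like the red_cutter but green or purple is not meant.

How it is judged (in metres and radians):
On the way:
1. the red cutter stands upright on the bed between the jaws, within 15 mm of the bed's midline, let go (z of red_cutter in the frame of caliper between 0.012 and 0.019 m and y of red_cutter in the frame of caliper between -0.015 and 0.015 m and x of red_cutter in the frame of jaw above 0.035 m and x of red_cutter in the frame of caliper below 0.045 m and angle between red_cutter's own z axis and vertical below 0.06 rad and contact force between the fingers and red_cutter below 0.05 N), for 0.2 s.
At the end, for the whole second after the job is handed in: The red cutter stands upright (within 3.4 degrees) on the bed, within 15 mm of its midline, between the jaws, let go and at rest; the sliding jaw, let go and at rest, presses on it with 1.5 to 8 N (more than the cutter's own friction on the bed can resist, so it is braced on the anvil) (all of step 1 and contact force between jaw and red_cutter between 1.5 and 8 N and linear speed of red_cutter below 0.01 m/s and velocity of joint carriage below 0.005 m/s); the robot touches nothing.
It fails at once if the sliding jaw squeezes the red cutter with more than 12 N (contact force between jaw and red_cutter above 12 N).
It fails at once if the sliding jaw is cocked by more than 0.08 rad (4.6 degrees) (angle between the z axis of jaw and the z axis of caliper, either way round above 0.08 rad).
It fails at once if the red cutter is dropped or slammed on the caliper (over 40 N) (contact force between red_cutter and caliper above 40 N).
It fails at once if a bystander is moved by more than 25 mm (distance of any of white_cutter, black_cutter, shaker, prep_bowl, scraper, whetstone from where it was at the start of the episode above 0.025 m).
It also fails if it takes over 62 s, if anything falls off the work surface, if the arm or the gripper's body presses on something with over 40 N, if the wrist force passes 120 N, or if a joint passes its speed limit or range.

## Robot

A 6-joint arm with a two-finger parallel gripper is mounted at the origin on the work surface. World frame = base frame: x ahead of the robot, y to its left, z up, the work surface at z = 0. Lengths are in mm, angles in rad, forces in N, time in s.
With the tool pointing down it reaches from about 350 to 950 mm from the base axis. Payload 17.4 kg.
Tool frame: the origin (TCP) lies on the centre line of the jaws, within the pads' length; the fingertips stand ctrl.tcp_to_tips ahead of it and the grasp point (between the pads) is the TCP (ctrl.tcp_to_tips is the distance from the TCP to the fingertips, in mm); z points along the fingers, x is the direction in which the jaws open and shut, and the axes are right-handed (so a half turn about z gives the same grasp; the last joint's range is limited). The gripper opens to 93 mm and grips with 3 to 60 N. Pads are 15 mm wide; open, the fingers measure 128 mm over their backs; the gripper's body (75 mm by 188 mm) begins 65 mm behind the grasp point.
Start: joints at [1.065, 0.116, 1.442, -0, 1.584, -0.038], TCP at [304.382, 602.482, 237.646] pointing down, gripper open.
Joint ranges: [-2.83, 2.83], [-0.83, 2.19], [0.07, 2.5], [-1.14, 4.28], [0.01, 3], [-2.97, 2.97]. Speed limits (rad/s): [1.89, 1.89, 2.22, 3.14, 3.14, 3.14].

## Interface

Orientations are given as a unit quaternion [w, x, y, z].
In Python, from plant import monitor, imaging, ctrl gives the robot as it stands.
- The arm moves only by the tool jog_arm, never from a script. Its argument "series" is a list of rows, each an object with "delta_pos": the shift along the tool's x, y, z in mm, a list of three; "turn": the turn about the tool's z in rad. A call has 1 to 10 rows; each row shifts and turns the commanded pose from where the row before left it, along the tool's axes as they then stand; what a row does not reach is not made up. A row lasts 1/8 s, in which the tool goes at most 62.5 mm and 10.7 degrees, less where a joint would pass 70% of its speed; a pose out of reach is approached as far as the arm can. A call with a gripper value outside its range is refused whole. "fingers" is the opening, from 0 (shut) to 1 (fully open), set as the call begins (left out, the last holds). The fingers move at their own pace and stop on an object; the grip force is fixed at half the most. Time passes only in rows, so rows that do not move let the fingers close. It gives the time, the measured TCP pose, the force and the opening at its end, in the units of the state.
- monitor.observe(): the state, without advancing time (a new reading comes with each control period).
- imaging.grab_frame(name): name is "scene" or "side" or "wrist"; returns a dict with "pixels" (480x640x3 uint8, red, green, blue), "K" (3x3 intrinsics, pixels), "dist_coeffs" ([k1, k2, p1, p2, k3] as OpenCV has them; the pictures are not rectified), "position" and "attitude" of the camera in the world; the wrist camera has in their place "tool_from_camera" (4x4, takes a point from camera to tool coordinates, whose origin is the TCP and whose axes are the tool frame's). Camera axes: x right, y up, looking along -z (the intrinsics and any distortion apply to the point x, -y, -z); pixel columns grow to the right and rows downward; lengths in mm; the calibration is good to about 2 mm. A picture is of the moment at which its call begins: read the wrist's pose just before it. There is no depth.
- ctrl.hand_in(): hands the job in, once; it reports no verdict.
The state is a dict: "t": time; "joints": joint angles; "joint_vel": joint speeds; "joint_efforts": joint torques, N m; "ee_pos": TCP position; "tcp_rot": TCP orientation; "wrist_force": force on the tool from outside, world axes, zero at the start; "torque": the same for the moment, N m; "grip_width": finger opening in mm.
Only numpy, scipy, OpenCV 4.12 (cv2) and the standard library are available. Lean on these libraries where they do the work, as an engineer would, in place of code of your own. Each camera call takes 0.05 s, during which the arm holds its last target.

## Working session

There is one attempt and no reset: what is moved stays moved. The work goes in short steps, Python scripts to look and compute and a tool call to move; the robot and the scene stay as the last step left them, time stands still between calls to the robot, and variables do not carry over. Pictures are saved under pics/ and viewed, and the job is handed in when it is done.

Besides the shell and the picture viewer there is one more tool, called after "Request:" as name([rows], argument=value, ...), one row to a line, values as JSON. jog_arm: Moves the arm, as the interface text tells. Its arguments: {"type":"object","properties":{"series":{"type":"array","items":{"type":"object","properties":{"delta_pos":{"type":"array","items":{"type":"number"}},"turn":{"type":"number"}}}},"fingers":{"type":"number"}},"required":["series"]}

```bash
mkdir -p pics; ls
python3 - <<'E'
from plant import monitor, imaging, ctrl
import cv2
print(monitor.observe()); print(ctrl.tcp_to_tips)
for n in ["scene","side","wrist"]:
    f=imaging.grab_frame(n)
    cv2.imwrite(f"pics/{n}0.png",f["pixels"][:,:,::-1])
    print(n,{k:v for k,v in f.items() if k!="pixels"})
E
```

```text
pics
{'t': 0.0, 'joints': array([ 1.06520368e+00,  1.16465107e-01,  1.44227821e+00,  2.89344168e-05,
        1.58398143e+00, -3.77805357e-02]), 'joint_vel': array([0.00174715, 0.0011717 , 0.00010719, 0.00057916, 0.00042711,
       0.00010923]), 'joint_efforts': array([-1.66157031e-03, -7.21271753e+01, -6.22611165e+01,  7.78850424e-02,
        2.36711826e-02, -1.30511266e-04]), 'ee_pos': array([304.2803656 , 602.32012676, 236.9112054 ]), 'tcp_rot': array([ 2.65563027e-04,  8.51743436e-01,  5.23958775e-01, -5.00092377e-04]), 'wrist_force': array([0.70246667, 0.18835262, 0.27830274]), 'torque': array([-0.00302697,  0.02638718, -0.02712513]), 'grip_width': 92.90948886345076}
19.0
scene {'K': array([[452.2806251 ,   0.        , 324.45167599],
       [  0.        , 452.2806251 , 236.20919948],
       [  0.        ,   0.        ,   1.        ]]), 'dist_coeffs': array([-0.1042952,  0.       ,  0.       ,  0.       ,  0.       ]), 'position': array([1383.73876568,  -71.28135649,  633.02807279]), 'attitude': array([0.66882149, 0.38170899, 0.30520731, 0.56020047])}
side {'K': array([[609.007456
[... 277 characters left out ...]
04.65043566]), 'attitude': array([ 0.82298161,  0.4236743 , -0.17286355, -0.3366297 ])}
wrist {'K': array([[397.117838  ,   0.        , 325.35941402],
       [  0.        , 397.117838  , 241.62217489],
       [  0.        ,   0.        ,   1.        ]]), 'dist_coeffs': array([-0.0040087,  0.       ,  0.       ,  0.       ,  0.       ]), 'tool_from_camera': array([[ 9.99998626e-01, -8.53586601e-04,  1.42083425e-03,
        -2.56702540e-01],
       [-4.04825114e-04, -9.57019603e-01, -2.90022958e-01,
        -8.02032152e+01],
       [ 1.60732594e-03,  2.90021985e-01, -9.57018633e-01,
        -1.47655622e+02],
       [ 0.00000000e+00,  0.00000000e+00,  0.00000000e+00,
         1.00000000e+00]])}
```

View pics/scene0.png

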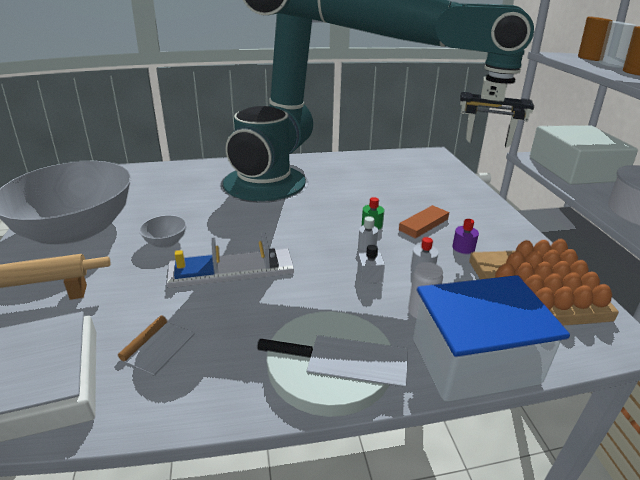

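View pics/side0.png

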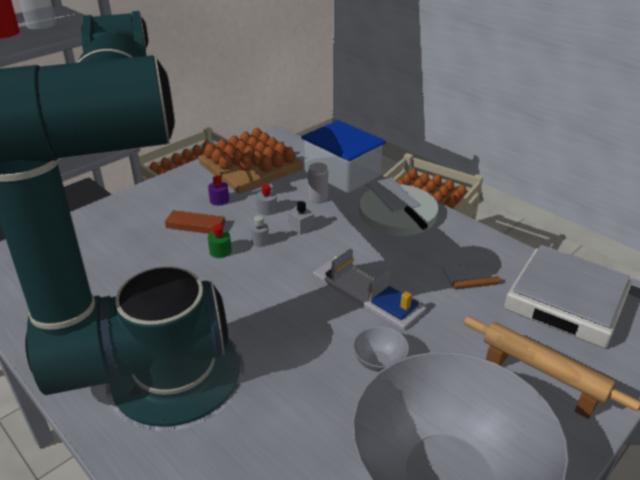

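View pics/wrist0.png

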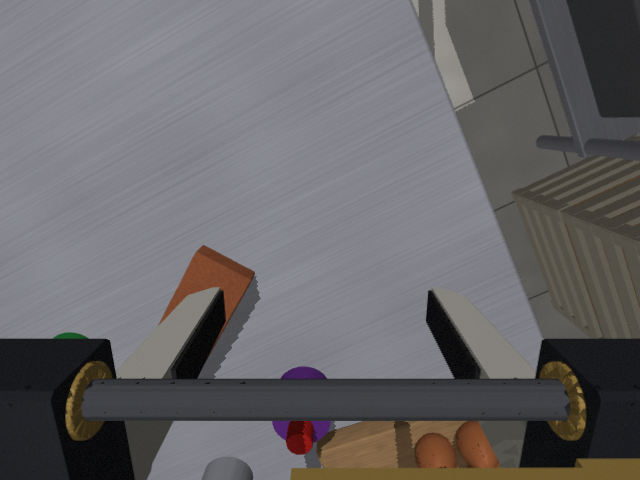

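```bash
cat > h.py <<'E'
import numpy as np, cv2
from scipy.spatial.transform import Rotation as R
from plant import monitor, imaging, ctrl
def q2R(q): return R.from_quat([q[1],q[2],q[3],q[0]]).as_matrix()
def pose():
    s=monitor.observe(); return s
def grab(n,fn=None):
    s=monitor.observe(); f=imaging.grab_frame(n)
    if n=="wrist":
        T=f["tool_from_camera"]; Rt=q2R(s["tcp_rot"])
        f["Rw"]=Rt@T[:3,:3]; f["pw"]=Rt@T[:3,3]+s["ee_pos"]
    else:
        f["Rw"]=q2R(f["attitude"]); f["pw"]=np.array(f["position"])
    if fn: cv2.imwrite("pics/"+fn,f["pixels"][:,:,::-1])
    return f
def ray(f,uv):
    p=cv2.undistortPoints(np.array([[uv]],float),f["K"],f["dist_coeffs"])[0,0]
    d=f["Rw"]@np.array([p[0],-p[1],-1.]); return f["pw"],d/np.linalg.norm(d)
def onz(f,uv,z):
    o,d=ray(f,uv); return o+d*(z-o[2])/d[2]
def tri(f1,u1,f2,u2):
    o1,d1=ray(f1,u1);o2,d2=ray(f2,u2)
    A=np.stack([d1,-d2],1); t=np.linalg.lstsq(A,o2-o1,rcond=None)[0]
    a=o1+t[0]*d1;b=o2+t[1]*d2
    return (a+b)/2,np.linalg.norm(a-b)
def proj(f,P):
    c=f["Rw"].T@(np.array(P,float)-f["pw"]); c=np.array([c[0],-c[1],-c[2]])
    return cv2.projectPoints(c[None],np.zeros(3),np.zeros(3),f["K"],f["dist_coeffs"])[0][0,0]
def blobs(f,lo,hi,amin=8):
    hsv=cv2.cvtColor(f["pixels"],cv2.COLOR_RGB2HSV)
    m=cv2.inRange(hsv,np.array(lo),np.array(hi))
    if lo[0]==0: m|=cv2.inRange(hsv,np.array([174,lo[1],lo[2]]),np.array([179,hi[1],hi[2]]))
    n,l,st,c=cv2.connectedComponentsWithStats(m)
    return [(tuple(np.round(c[i],1)),tuple(st[i])) for i in range(1,n) if st[i][4]>=amin]
E
python3 - <<'E'
from h import *
f1=grab("scene");f2=grab("side")
for n,f in (("scene",f1),("side",f2)):
    print(n,"red",[b for b in blobs(f,[0,200,90],[5,255,255])])
    print(n,"yel",[b for b in blobs(f,[20,170,80],[32,255,255])])
    print(n,"blue",[b for b in blobs(f,[105,170,50],[125,255,255],40)])
def crop(f,x,y,w,h,s,fn):
    cv2.imwrite("pics/"+fn,cv2.resize(f["pixels"][y:y+h,x:x+w,::-1],None,fx=s,fy=s,interpolation=cv2.INTER_CUBIC))
crop(f1,150,220,160,80,5,"c1.png"); crop(f2,300,230,140,100,5,"c2.png")
crop(f1,340,190,150,120,5,"c3.png")
E
```

```text
scene red [((np.float64(373.3), np.float64(202.9)), (np.int32(370), np.int32(198), np.int32(8), np.int32(10), np.int32(64))), ((np.float64(468.2), np.float64(224.1)), (np.int32(464), np.int32(219), np.int32(10), np.int32(12), np.int32(91))), ((np.float64(426.5), np.float64(244.0)), (np.int32(422), np.int32(238), np.int32(10), np.int32(12), np.int32(82)))]
scene yel [((np.float64(179.2), np.float64(258.8)), (np.int32(175), np.int32(251), np.int32(10), np.int32(17), np.int32(126)))]
scene blue [((np.float64(195.1), np.float64(267.2)), (np.int32(174), np.int32(256), np.int32(40), np.int32(23), np.int32(607))), ((np.float64(489.8), np.float64(314.9)), (np.int32(417), np.int32(276), np.int32(153), np.int32(80), np.int32(7983)))]
side red [((np.float64(265.0), np.float64(188.4)), (np.int32(263), np.int32(185), np.int32(6), np.int32(9), np.int32(42))), ((np.float64(216.7), np.float64(228.7)), (np.int32(213), np.int32(224), np.int32(9), np.int32(12), np.int32(75)))]
side yel [((np.float64(405.5), np.float64(300.0)), (np.int32(401), np.int32(292), np.int32(10), np.int32(17), np.int32(125)))]
side blue [((np.float64(343.7), np.float64(139.5)), (np.int32(303), np.int32(121), np.int32(82), np.int32(39), np.int32(1698))), ((np.float64(391.1), np.float64(301.9)), (np.int32(372), np.int32(287), np.int32(45), np.int32(31), np.int32(564)))]
```

View pics/c1.png

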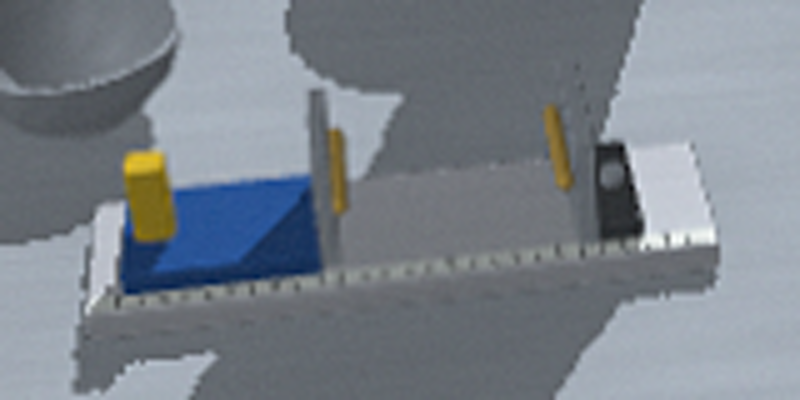

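View pics/c2.png

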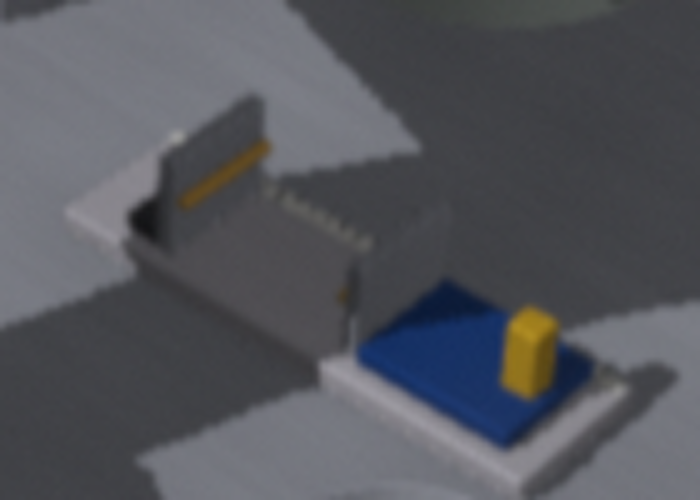

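View pics/c3.png

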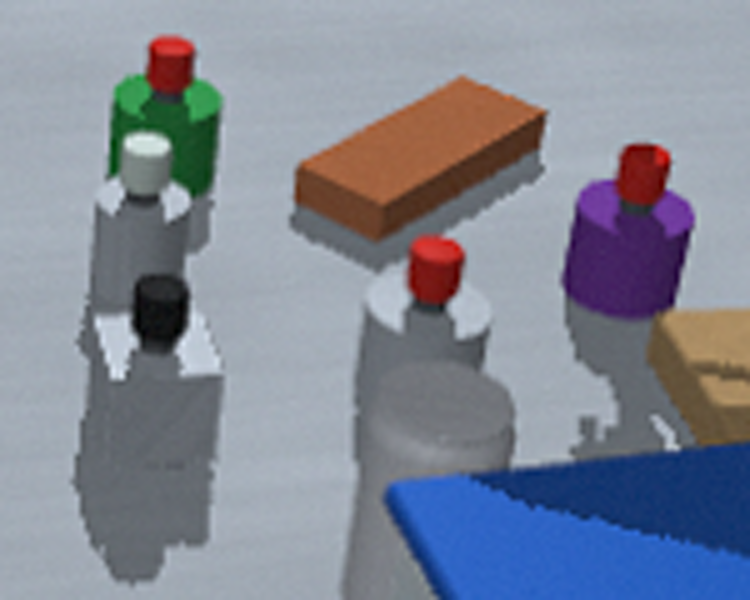

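Run:
```python
from h import *
f1=grab("scene");f2=grab("side")
np.set_printoptions(precision=1,suppress=True)
print("knob",tri(f1,(426.5,244),f2,(265.5,189)),onz(f1,(426.5,244),70),onz(f2,(265.5,189),70))
print("post",tri(f1,(179.2,258.8),f2,(405.5,300)), onz(f1,(179,252.5),65), onz(f2,(406.5,294),65))
for n,uv in dict(nl=(167,282.4),nr=(293.4,269),fr=(288,248.6),fl=(170,261)).items(): print(n,onz(f1,uv,15))
for n,uv in dict(far_right=(313,272.5),nl=(404.5,327),n2=(364.5,304),end=(425.5,307)).items(): print("side",n,onz(f2,uv,15))
print("shaker top",onz(f1,(340+438/5,190+400/5),110),"side",onz(f2,(318.5,167),110))
print("white",tri(f1,(340+147/5,190+165/5),f2,(260,223)),"black",tri(f1,(340+160/5,190+312/5),f2,(301.5,208)))
print("rib anvil scene",[onz(f1,(150+a/5,220+b/5),49) for a,b in((550,107),(566,187))])
print("rib jaw scene",[onz(f1,(150+a/5,220+b/5),49) for a,b in((339,130),(344,212))])
```

```text
knob (array([553.8, 341.5,  70. ]), np.float64(0.7263887004307501)) [554.2 341.   70. ] [554.  342.1  70. ]
post (array([ 491.3, -230.1,   46.6]), np.float64(0.6277551327101571)) [ 493.  -227.4   65. ] [ 492.  -230.8   65. ]
nl [ 534.8 -258.1   15. ]
nr [527.4  29.3  15. ]
fr [438.7  27.2  15. ]
fl [ 449.1 -259.7   15. ]
side far_right [434.   20.2  15. ]
side nl [ 447.3 -266.3   15. ]
side n2 [ 439.7 -150.4   15. ]
side end [ 535.1 -259.2   15. ]
shaker top [705.7 277.4 110. ] side [704.8 275.5 110. ]
white (array([436.5, 231.7,  66. ]), np.float64(8.536885497977385)) black (array([565.1, 203.3,  66.1]), np.float64(4.549608063000141))
rib anvil scene [array([448.5, -41.3,  49. ]), array([518.6, -38.7,  49. ])]
rib jaw scene [array([ 453.5, -142.1,   49. ]), array([ 523.1, -139.1,   49. ])]
```

Request:
jog_arm([
  {"turn":0.178},
  {"turn":0.178},
  {"turn":0.178},
  {"turn":0.178},
  {"turn":0.178},
  {"turn":0.178},
  {},
], fingers=0.6)

```text
$.series[0]: bad value
```

```bash
cat >> h.py <<'E'
def delta(target):
    s=monitor.observe(); Rt=q2R(s["tcp_rot"])
    d=Rt.T@(np.array(target,float)-s["ee_pos"])
    print("t",round(s["t"],2),"tcp",s["ee_pos"].round(2),"xang",round(float(np.arctan2(Rt[1,0],Rt[0,0])),4),"F",s["wrist_force"].round(2),"w",round(float(s["grip_width"]),1),"delta",d.round(2))
E
python3 -c "
from h import *
delta([554,341.5,200])"
```

```text
t 0.35 tcp [304.34 602.46 237.49] xang 1.103 F [ 0.52 -0.67 -0.39] w 93.0 delta [-120.35  340.51   37.52]
```

Each row needs both fields.

Request:
jog_arm([
  {"delta_pos":[0,0,0],"turn":0.178},
  {"delta_pos":[0,0,0],"turn":0.178},
  {"delta_pos":[0,0,0],"turn":0.178},
  {"delta_pos":[0,0,0],"turn":0.178},
  {"delta_pos":[0,0,0],"turn":0.178},
  {"delta_pos":[0,0,0],"turn":0.178},
  {"delta_pos":[0,0,0],"turn":0},
], fingers=0.6)

```text
t: 1.23
ee_pos: [304.4, 602.5, 237.6]
tcp_rot: [0.0, 1.0, 0.018, -0.0]
wrist_force: [-1.0, -0.7, -1.1]
grip_width: 55.7
```

```bash
python3 -c "
from h import *
delta([554,341.5,200])"
```

```text
t 1.23 tcp [304.36 602.5  237.63] xang 0.036 F [-1.   -0.74 -1.12] w 55.7 delta [240.09 269.81  37.63]
```

Request:
jog_arm([
  {"delta_pos":[15,17,0],"turn":0},
  {"delta_pos":[30,34,5],"turn":0},
  {"delta_pos":[30,34,5],"turn":0},
  {"delta_pos":[30,34,5],"turn":0},
  {"delta_pos":[30,34,5],"turn":0},
  {"delta_pos":[30,34,5],"turn":0},
  {"delta_pos":[30,34,5],"turn":0},
  {"delta_pos":[30,34,5],"turn":0},
  {"delta_pos":[15,15,2],"turn":0},
  {"delta_pos":[0,0,0],"turn":0},
])

```text
t: 2.48
ee_pos: [554.4, 339.9, 200.5]
tcp_rot: [0.0, 1.0, 0.017, -0.0]
wrist_force: [-1.1, 0.8, -0.3]
grip_width: 56.1
```

```bash
python3 -c "
from h import *
delta([554,341.5,200])
f=grab('wrist','w1.png')
print(blobs(f,[0,200,90],[5,255,255]))
s=monitor.observe();print(proj(f,[554,341.5,70]),proj(f,[554,341.5,82]))
"
```

```text
t 2.48 tcp [554.38 339.89 200.47] xang 0.0347 F [-1.1   0.75 -0.35] w 56.1 delta [-0.32 -1.62  0.47]
[((np.float64(214.8), np.float64(15.1)), (np.int32(192), np.int32(0), np.int32(46), np.int32(35), np.int32(1207))), ((np.float64(319.5), np.float64(234.0)), (np.int32(303), np.int32(214), np.int32(35), np.int32(39), np.int32(1006))), ((np.float64(21.6), np.float64(309.5)), (np.int32(3), np.int32(286), np.int32(50), np.int32(40), np.int32(892)))]
[324.44401699 233.77593366] [324.37982179 238.46068184]
```

View pics/w1.png

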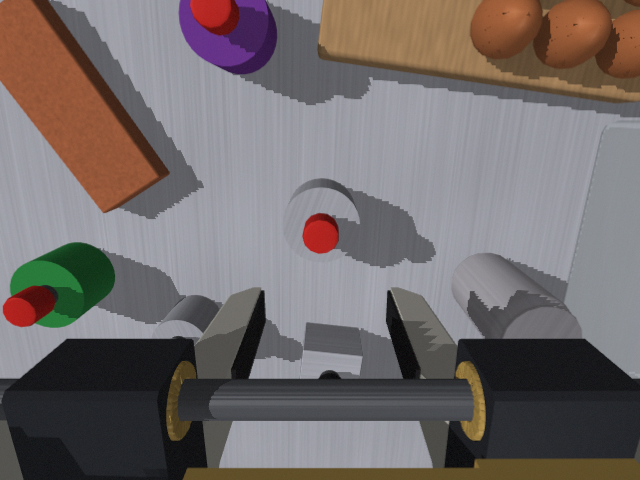

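```bash
python3 -c "
from h import *
f=grab('wrist')
hsv=cv2.cvtColor(f['pixels'],cv2.COLOR_RGB2HSV);m=cv2.inRange(hsv,np.array([0,200,90]),np.array([5,255,255]))
for r in range(212,256,2):
    c=np.where(m[r,280:360])[0]; print(r,(c.min()+280,c.max()+280) if len(c) else None, end=' ')
print()
for r in (234,235,236): print(onz(f,(320.5,r),82))
delta([551.7,343,100])
"
```

```text
212 None 214 None 216 (np.int64(317), np.int64(326)) 218 (np.int64(312), np.int64(325)) 220 (np.int64(310), np.int64(324)) 222 (np.int64(308), np.int64(328)) 224 (np.int64(307), np.int64(331)) 226 (np.int64(306), np.int64(333)) 228 (np.int64(306), np.int64(335)) 230 (np.int64(305), np.int64(336)) 232 (np.int64(305), np.int64(337)) 234 (np.int64(304), np.int64(338)) 236 (np.int64(304), np.int64(338)) 238 (np.int64(304), np.int64(338)) 240 (np.int64(305), np.int64(338)) 242 (np.int64(305), np.int64(337)) 244 (np.int64(306), np.int64(336)) 246 (np.int64(307), np.int64(335)) 248 (np.int64(309), np.int64(334)) 250 (np.int64(311), np.int64(331)) 252 (np.int64(314), np.int64(328)) 254 (np.int64(319), np.int64(320)) 
[550.54729753 345.55296219  82.        ]
[550.57064064 344.8282151   82.        ]
[550.59401922 344.10236159  82.        ]
t 2.58 tcp [553.32 341.4  200.83] xang 0.036 F [-0.13  0.82  0.83] w 55.7 delta [ -1.55  -1.63 100.83]
```

Request:
jog_arm([
  {"delta_pos":[-1,-1,25],"turn":0},
  {"delta_pos":[-1,-1,30],"turn":0},
  {"delta_pos":[0,0,10],"turn":0},
  {"delta_pos":[0,0,0],"turn":0},
])

```text
t: 3.08
ee_pos: [551.2, 343.5, 135.8]
tcp_rot: [0.0, 1.0, 0.018, -0.0]
wrist_force: [-0.1, 0.2, 0.1]
grip_width: 55.5
```

```bash
cat >> h.py <<'E'
def setpose(f,p,ang):
    # wrist frame with the commanded TCP pose, tool down, x axis at ang
    c,s=np.cos(ang),np.sin(ang); Rt=np.array([[c,s,0],[s,-c,0],[0,0,-1.]])
    T=f["tool_from_camera"]; f["Rw"]=Rt@T[:3,:3]; f["pw"]=Rt@T[:3,3]+np.array(p,float)
E
python3 -c "
from h import *
f=grab('wrist','w2.png'); P=np.array([551.6,343.0,135.65]); setpose(f,P,.035)
delta([551.7,343,100])
hsv=cv2.cvtColor(f['pixels'],cv2.COLOR_RGB2HSV);m=cv2.inRange(hsv,np.array([0,200,90]),np.array([5,255,255]))
b=[b for b in blobs(f,[0,200,90],[5,255,255],100)]; print(b)
r=0
for r in range(0,480,2):
    c=np.where(m[r,220:430])[0]
    if len(c): print(r,c.min()+220,c.max()+220,end=' | ')
"
```

```text
t 3.12 tcp [551.55 343.53 136.62] xang 0.0358 F [-0.26  0.09  0.94] w 55.7 delta [ 0.1   0.55 36.62]
[((np.float64(192.8), np.float64(6.1)), (np.int32(166), np.int32(0), np.int32(50), np.int32(17), np.int32(549))), ((np.float64(323.1), np.float64(272.0)), (np.int32(302), np.int32(245), np.int32(45), np.int32(52), np.int32(1692)))]
246 318 329 | 248 313 329 | 250 311 328 | 252 309 329 | 254 307 329 | 256 306 332 | 258 305 336 | 260 305 338 | 262 304 340 | 264 304 342 | 266 303 343 | 268 303 345 | 270 303 346 | 272 302 346 | 274 302 346 | 276 302 346 | 278 303 346 | 280 303 346 | 282 304 345 | 284 304 344 | 286 306 342 | 288 308 341 | 290 310 340 | 292 312 336 | 294 315 333 | 296 321 328 |
```

View pics/w2.png

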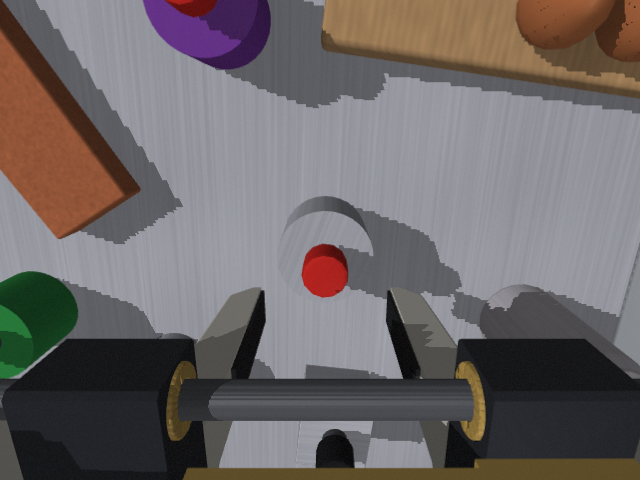

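```bash
python3 -c "
from h import *
f=grab('wrist'); P=np.array([551.6,343.0,135.65]); setpose(f,P,.035)
print(onz(f,(324.4,274.7),82))
# where would a point on the tool axis at z=82 and pad-tips appear
print(proj(f,[551.6,343,82]))
"
```

```text
[551.54962183 343.28397188  82.        ]
[324.47444436 275.18941126]
```

Request:
jog_arm([
  {"delta_pos":[0,0,20],"turn":0},
  {"delta_pos":[0,0,20],"turn":0},
  {"delta_pos":[0,0,15],"turn":0},
  {"delta_pos":[0,0,7],"turn":0},
  {"delta_pos":[0,0,0],"turn":0},
])

```text
t: 3.8
ee_pos: [551.5, 342.9, 73.1]
tcp_rot: [0.0, 1.0, 0.017, -0.0]
wrist_force: [0.8, 0.1, -0.0]
grip_width: 55.7
```

Request:
jog_arm([
  {"delta_pos":[0,0,0],"turn":0},
  {"delta_pos":[0,0,0],"turn":0},
  {"delta_pos":[0,0,0],"turn":0},
  {"delta_pos":[0,0,0],"turn":0},
  {"delta_pos":[0,0,0],"turn":0},
  {"delta_pos":[0,0,0],"turn":0},
], fingers=0.1)

```text
t: 4.55
ee_pos: [551.6, 343.0, 73.8]
tcp_rot: [-0.0, 1.0, 0.018, 0.0]
wrist_force: [-0.5, -0.7, 2.2]
grip_width: 25.0
```

Request:
jog_arm([
  {"delta_pos":[0,0,-8],"turn":0},
  {"delta_pos":[0,0,-20],"turn":0},
  {"delta_pos":[0,0,-40],"turn":0},
  {"delta_pos":[0,0,-40],"turn":0},
  {"delta_pos":[0,0,-12],"turn":0},
  {"delta_pos":[0,0,0],"turn":0},
])

```text
t: 5.3
ee_pos: [551.7, 343.0, 194.2]
tcp_rot: [-0.0, 1.0, 0.018, 0.0]
wrist_force: [0.5, 0.6, -1.8]
grip_width: 25.5
```

Request:
jog_arm([
  {"delta_pos":[-4,18,0],"turn":0},
  {"delta_pos":[-8,36,0],"turn":0},
  {"delta_pos":[-9,42,0],"turn":0},
  {"delta_pos":[-9,42,0],"turn":0},
  {"delta_pos":[-10,46,0],"turn":0},
  {"delta_pos":[-10,46,0],"turn":0},
  {"delta_pos":[-10,46,0],"turn":0},
  {"delta_pos":[-10,46,0],"turn":0},
  {"delta_pos":[-8,38,0],"turn":0},
  {"delta_pos":[0,0,0],"turn":0},
])

```text
t: 6.55
ee_pos: [484.9, -22.0, 192.3]
tcp_rot: [0.0, 1.0, 0.016, -0.001]
wrist_force: [0.0, 1.5, -2.7]
grip_width: 25.6
```

```bash
python3 -c "
from h import *
delta([486,-20,193])
f=grab('wrist','w3.png');grab('scene','s3.png')
"
```

```text
t 6.55 tcp [484.92 -21.98 192.27] xang 0.0318 F [ 0.04  1.48 -2.74] w 25.6 delta [ 1.14 -1.95 -0.74]
```

View pics/w3.png

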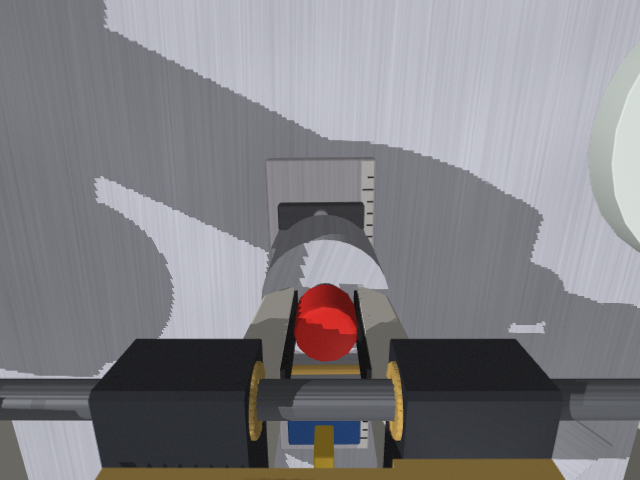

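View pics/s3.png

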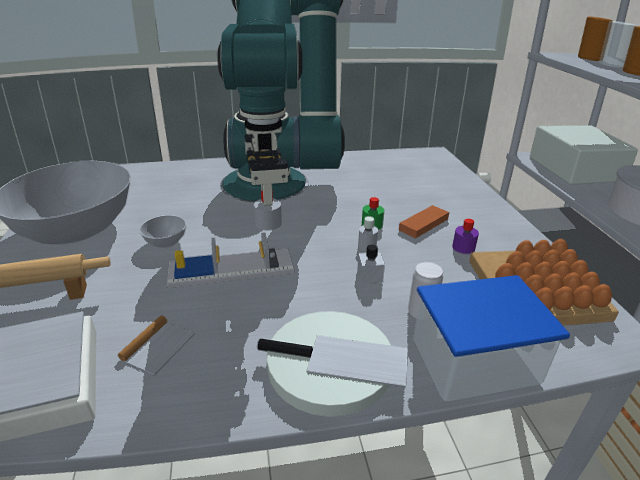

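```bash
python3 -c "
from h import *
np.set_printoptions(precision=2,suppress=True)
delta([0,0,0]);f=grab('wrist')
delta([0,0,0])
setpose(f,[486.25,-19.5,193.65],.035)
for uv in ((267,159),(375,158),(267.5,200),(374.5,200),(374.5,240)): print(uv,onz(f,uv,15))
for uv in ((279,204),(364,204)): print('clamp',uv,onz(f,uv,30))
cv2.imwrite('pics/w3c.png',cv2.resize(f['pixels'][140:480,230:430,::-1],None,fx=2.3,fy=2.3,interpolation=cv2.INTER_CUBIC)[:600])
cv2.imwrite('pics/w3d.png',cv2.resize(f['pixels'][340:480,260:400,::-1],None,fx=4,fy=4,interpolation=cv2.INTER_CUBIC))
"
```

```text
t 6.65 tcp [485.57 -19.97 192.58] xang 0.0337 F [-0.58  0.02 -2.42] w 25.1 delta [-484.37  -36.27  193.24]
t 6.7 tcp [485.79 -19.45 192.78] xang 0.0347 F [-0.47 -0.04 -1.45] w 25.3 delta [-484.6   -36.23  193.34]
(267, 159) [437.65  29.58  15.  ]
(375, 158) [524.81  33.47  15.  ]
(267.5, 200) [437.83  -4.01  15.  ]
(374.5, 200) [526.85  -0.83  15.  ]
(374.5, 240) [529.33 -35.53  15.  ]
clamp (279, 204) [449.09  -3.93  30.  ]
clamp (364, 204) [516.76  -1.51  30.  ]
```

View pics/w3c.png

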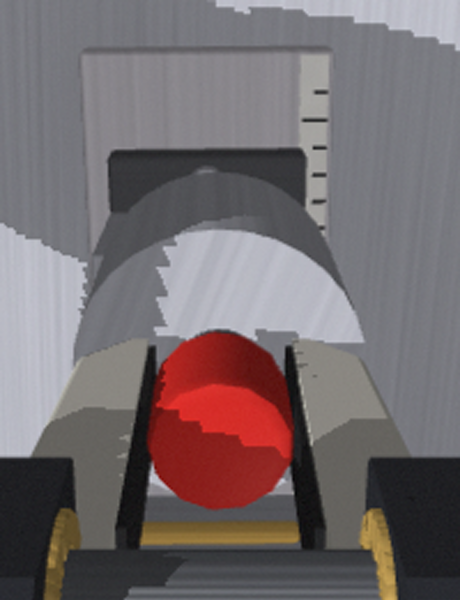

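View pics/w3d.png

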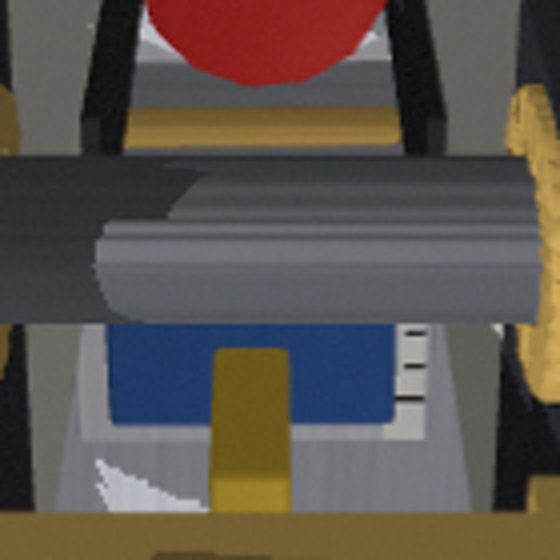

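```bash
python3 -c "
from h import *
np.set_printoptions(precision=2,suppress=True)
f=grab('wrist')
setpose(f,[486.1,-19.5,193.4],.035)
print('near end',onz(f,(280.5,449.3),15),onz(f,(366,449.3),15))
print('post front top edge',onz(f,(313,459.5),65),onz(f,(333,459.5),65), 'foot',onz(f,(314,427),27),onz(f,(332.3,427),27))
print('rib z49',onz(f,(325,372),49))
print('carriage',onz(f,(287,445),27),onz(f,(358.5,445),27))
"
```

```text
near end [ 449.11 -261.97   15.  ] [ 536.48 -258.77   15.  ]
post front top edge [ 482.87 -222.53   65.  ] [ 500.34 -221.88   65.  ] foot [ 482.65 -222.05   27.  ] [ 500.3  -221.41   27.  ]
rib z49 [ 490.59 -144.5    49.  ]
carriage [ 456.76 -244.59   27.  ] [ 526.85 -242.02   27.  ]
```

Request:
jog_arm([
  {"delta_pos":[-1,20,0],"turn":0},
  {"delta_pos":[-1,30,0],"turn":0},
  {"delta_pos":[0,17,0],"turn":0},
  {"delta_pos":[0,0,0],"turn":0},
  {"delta_pos":[0,0,25],"turn":0},
  {"delta_pos":[0,0,35],"turn":0},
  {"delta_pos":[0,0,25],"turn":0},
  {"delta_pos":[0,0,10],"turn":0},
  {"delta_pos":[0,0,3],"turn":0},
  {"delta_pos":[0,0,0],"turn":0},
])

```text
t: 8.0
ee_pos: [487.0, -86.4, 96.5]
tcp_rot: [0.0, 1.0, 0.018, 0.001]
wrist_force: [0.2, -0.7, -1.0]
grip_width: 25.4
```

```bash
python3 -c "
from h import *
delta([486.1,-86.3,90])
f=grab('wrist','w4.png');f=grab('scene')
cv2.imwrite('pics/s4.png',cv2.resize(f['pixels'][180:300,150:310,::-1],None,fx=5,fy=5,interpolation=cv2.INTER_CUBIC))
"
```

```text
t 8.0 tcp [487.03 -86.44  96.52] xang 0.0352 F [ 0.2  -0.73 -1.03] w 25.4 delta [-0.93 -0.18  6.52]
```

View pics/w4.png

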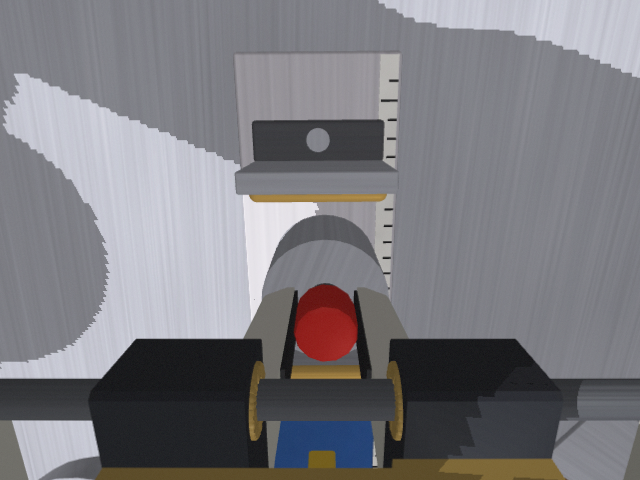

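View pics/s4.png

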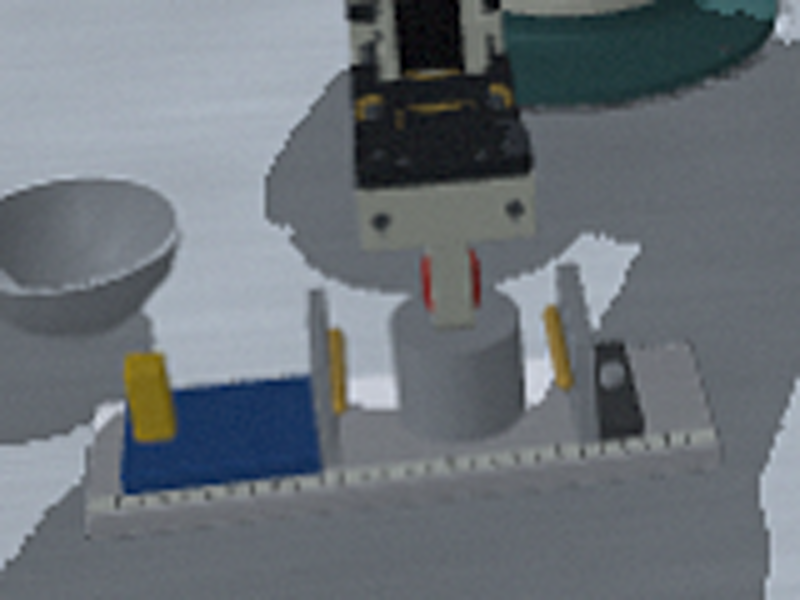

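Request:
jog_arm([
  {"delta_pos":[0,0,3],"turn":0},
  {"delta_pos":[0,0,2],"turn":0},
  {"delta_pos":[0,0,0.5],"turn":0},
  {"delta_pos":[0,0,0.5],"turn":0},
  {"delta_pos":[0,0,0],"turn":0},
])

```text
t: 8.72
ee_pos: [486.6, -86.6, 89.6]
tcp_rot: [-0.0, 1.0, 0.017, -0.0]
wrist_force: [-0.6, -0.7, -1.3]
grip_width: 25.4
```

Request:
jog_arm([
  {"delta_pos":[0,0,0.5],"turn":0},
  {"delta_pos":[0,0,0],"turn":0},
])

```text
t: 8.98
ee_pos: [486.6, -86.6, 89.2]
tcp_rot: [0.0, 1.0, 0.018, 0.0]
wrist_force: [-0.1, 0.6, -1.0]
grip_width: 25.6
```

Request:
jog_arm([
  {"delta_pos":[0,0,0.5],"turn":0},
  {"delta_pos":[0,0,0],"turn":0},
])

```text
t: 9.22
ee_pos: [486.6, -86.6, 88.8]
tcp_rot: [0.0, 1.0, 0.018, 0.0]
wrist_force: [-1.0, 0.5, 2.0]
grip_width: 25.3
```

Request:
jog_arm([
  {"delta_pos":[0,0,0.3],"turn":0},
  {"delta_pos":[0,0,0],"turn":0},
])

```text
t: 9.48
ee_pos: [486.7, -86.6, 88.8]
tcp_rot: [0.0, 1.0, 0.018, 0.0]
wrist_force: [-3.0, 0.3, 5.8]
grip_width: 25.7
```

Request:
jog_arm([
  {"delta_pos":[0,0,-0.3],"turn":0},
  {"delta_pos":[0,0,0],"turn":0},
])

```text
t: 9.72
ee_pos: [486.7, -86.6, 88.8]
tcp_rot: [0.0, 1.0, 0.018, 0.0]
wrist_force: [-2.1, 0.5, 3.8]
grip_width: 25.3
```

Request:
jog_arm([
  {"delta_pos":[0,0,0],"turn":0},
  {"delta_pos":[0,0,0],"turn":0},
  {"delta_pos":[0,0,0],"turn":0},
  {"delta_pos":[0,0,0],"turn":0},
  {"delta_pos":[0,0,0],"turn":0},
], fingers=0.5)

```text
t: 10.35
ee_pos: [486.6, -86.6, 88.6]
tcp_rot: [-0.0, 1.0, 0.017, -0.0]
wrist_force: [0.1, -0.4, 0.5]
grip_width: 46.8
```

```bash
python3 -c "
from h import *
delta([486.1,-86.3,88.6])
f=grab('wrist','w5.png');f=grab('scene')
cv2.imwrite('pics/s5.png',cv2.resize(f['pixels'][180:300,150:310,::-1],None,fx=5,fy=5,interpolation=cv2.INTER_CUBIC))
"
```

```text
t 10.35 tcp [486.61 -86.56  88.62] xang 0.035 F [ 0.08 -0.4   0.47] w 46.8 delta [-0.5  -0.28  0.02]
```

View pics/s5.png

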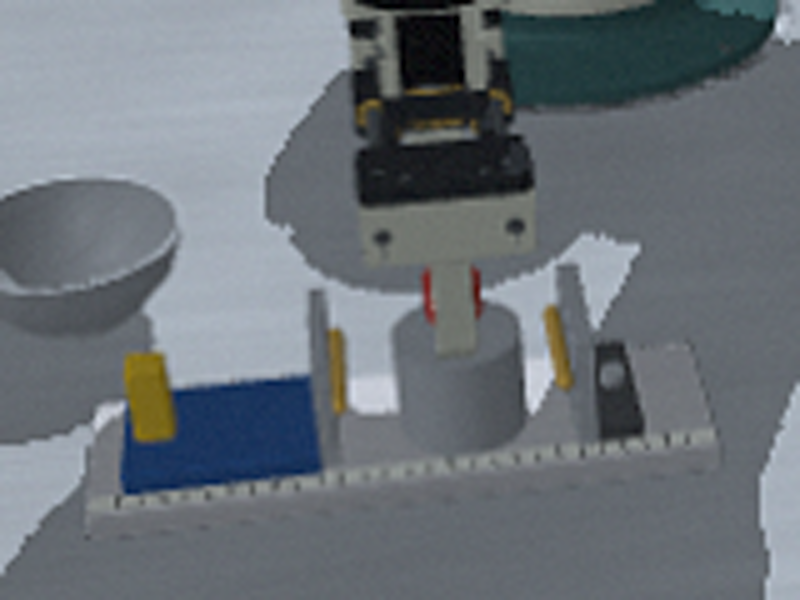

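View pics/w5.png

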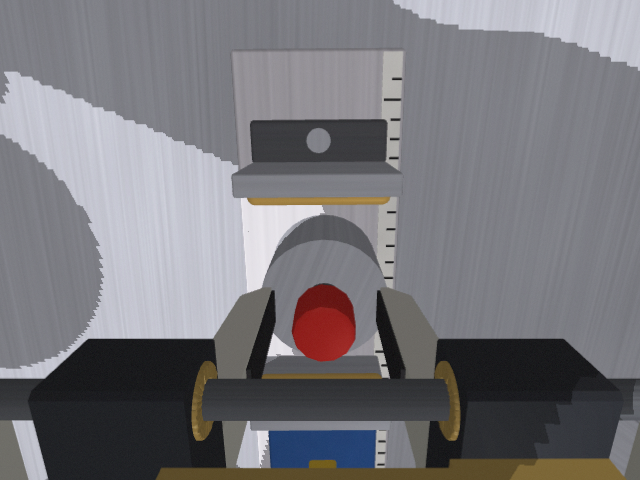

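Request:
jog_arm([
  {"delta_pos":[0,0,-10],"turn":0},
  {"delta_pos":[0,0,-30],"turn":0},
  {"delta_pos":[0,0,-30],"turn":0},
  {"delta_pos":[0,10,-20],"turn":0},
  {"delta_pos":[0,30,0],"turn":0},
  {"delta_pos":[0,40,0],"turn":0},
  {"delta_pos":[0,40,0],"turn":0},
  {"delta_pos":[0,25,0],"turn":0},
  {"delta_pos":[0,0,0],"turn":0},
])

```text
t: 11.58
ee_pos: [491.3, -233.2, 178.5]
tcp_rot: [-0.0, 1.0, 0.016, -0.0]
wrist_force: [-0.2, 0.4, -0.2]
grip_width: 46.1
```

Request:
jog_arm([
  {"delta_pos":[0,0,0],"turn":0.157},
  {"delta_pos":[0,0,0],"turn":0.157},
  {"delta_pos":[0,0,0],"turn":0.157},
  {"delta_pos":[0,0,0],"turn":0.157},
  {"delta_pos":[0,0,0],"turn":0.157},
  {"delta_pos":[0,0,0],"turn":0.157},
  {"delta_pos":[0,0,0],"turn":0.157},
  {"delta_pos":[0,0,0],"turn":0.157},
  {"delta_pos":[0,0,0],"turn":0.157},
  {"delta_pos":[0,0,0],"turn":0.157},
])

```text
t: 12.82
ee_pos: [491.6, -230.9, 178.8]
tcp_rot: [-0.0, 0.718, -0.696, -0.0]
wrist_force: [-0.1, 0.7, 0.3]
grip_width: 46.5
```

Request:
jog_arm([
  {"delta_pos":[0,0,0],"turn":0},
  {"delta_pos":[0,0,0],"turn":0},
])

```text
t: 13.08
ee_pos: [491.7, -231.2, 178.7]
tcp_rot: [-0.0, 0.721, -0.693, -0.0]
wrist_force: [0.0, -0.5, 0.1]
grip_width: 46.6
```

```bash
python3 -c "
from h import *
delta([491.6,-231.2,56])
f=grab('wrist','w6.png');g=grab('scene','s6.png')
print(blobs(f,[20,150,50],[32,255,255],50))
"
```

```text
t 13.07 tcp [ 491.68 -231.19  178.73] xang -1.5311 F [ 0.04 -0.53  0.07] w 46.6 delta [1.0000e-02 8.0000e-02 1.2273e+02]
[((np.float64(59.0), np.float64(225.5)), (np.int32(49), np.int32(197), np.int32(21), np.int32(62), np.int32(321))), ((np.float64(321.0), np.float64(240.3)), (np.int32(308), np.int32(222), np.int32(26), np.int32(37), np.int32(899))), ((np.float64(69.0), np.float64(273.6)), (np.int32(63), np.int32(263), np.int32(13), np.int32(22), np.int32(118)))]
```

View pics/w6.png

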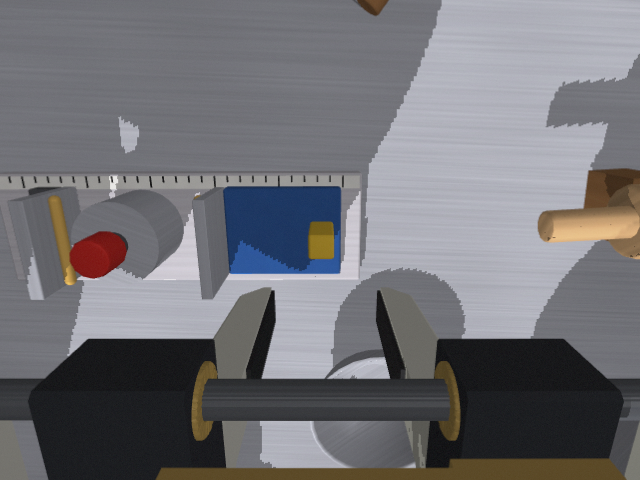

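View pics/s6.png

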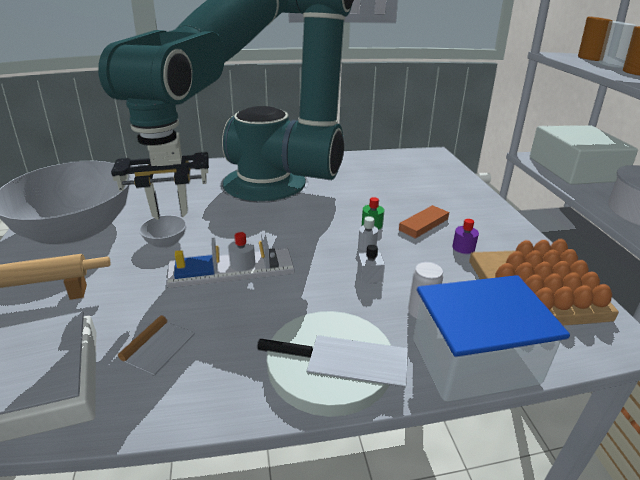

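```bash
python3 -c "
from h import *
f=grab('wrist');setpose(f,[491.7,-231.2,178.7],-1.533)
print(onz(f,(321.3,245.5),65))
hsv=cv2.cvtColor(f['pixels'],cv2.COLOR_RGB2HSV)
for r in range(220,262,3): print(r,hsv[r,321])
print('anvil rib',[onz(f,uv,49) for uv in ((68,284),(52,198),(55,240))],'jaw top', [onz(f,uv,74) for uv in ((203,298),(220,240))])
print('knob top',onz(f,(93,256),97))
"
```

```text
[ 490.97203094 -229.43886348   65.        ]
220 [108 185  95]
223 [ 23 199 113]
226 [ 22 191 116]
229 [ 23 192 114]
232 [ 22 193 116]
235 [ 22 194 138]
238 [ 23 189 147]
241 [ 22 188 148]
244 [ 22 189 147]
247 [ 23 192 146]
250 [ 23 194 143]
253 [ 23 194 143]
256 [ 23 191 144]
259 [111 141 145]
anvil rib [array([448.19932241, -39.33170204,  49.        ]), array([513.91583436, -37.90655154,  49.        ]), array([482.76985459, -35.06699377,  49.        ])] jaw top [array([ 452.49854905, -148.66594564,   74.        ]), array([ 495.09470748, -162.1179502 ,   74.        ])]
knob top [489.07372395 -90.21434077  97.        ]
```

Request:
jog_arm([
  {"delta_pos":[-1.7,0.6,25],"turn":0},
  {"delta_pos":[0,0,40],"turn":0},
  {"delta_pos":[0,0,30],"turn":0},
  {"delta_pos":[0,0,18],"turn":0},
  {"delta_pos":[0,0,8],"turn":0},
  {"delta_pos":[0,0,3.5],"turn":0},
  {"delta_pos":[0,0,0],"turn":0},
])

```text
t: 14.1
ee_pos: [491.3, -230.0, 54.8]
tcp_rot: [-0.0, 0.72, -0.694, 0.0]
wrist_force: [-0.0, 0.4, 0.4]
grip_width: 46.3
```

```bash
python3 -c "
from h import *
delta([491,-229.5,54])
f=grab('wrist','w7.png')
"
```

```text
t 14.1 tcp [ 491.32 -229.98   54.82] xang -1.5349 F [-0.04  0.4   0.43] w 46.3 delta [-0.49  0.3   0.82]
```

View pics/w7.png

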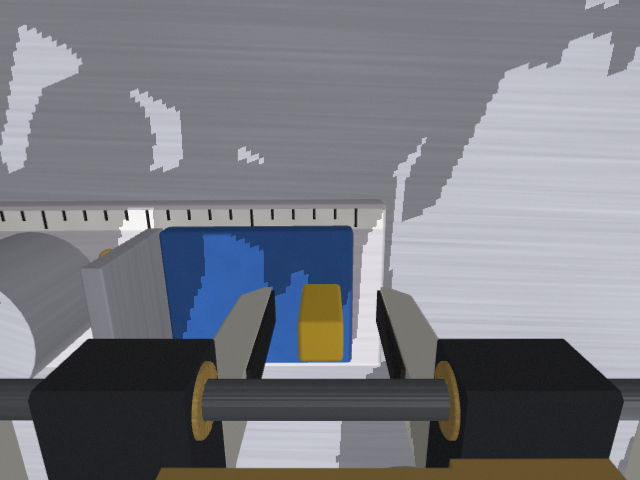

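Request:
jog_arm([
  {"delta_pos":[-1.6,0,0],"turn":0},
  {"delta_pos":[0,0,0],"turn":0},
])

```text
t: 14.4
ee_pos: [491.1, -228.1, 54.5]
tcp_rot: [-0.0, 0.72, -0.694, 0.0]
wrist_force: [0.1, 0.2, -0.2]
grip_width: 46.4
```

Request:
jog_arm([
  {"delta_pos":[0,0,0],"turn":0},
  {"delta_pos":[0,0,0],"turn":0},
  {"delta_pos":[0,0,0],"turn":0},
  {"delta_pos":[0,0,0],"turn":0},
  {"delta_pos":[0,0,0],"turn":0},
  {"delta_pos":[0,0,0],"turn":0},
], fingers=0.05)

```text
t: 15.15
ee_pos: [490.9, -228.2, 54.1]
tcp_rot: [0.0, 0.72, -0.694, -0.0]
wrist_force: [-0.8, 0.5, 0.3]
grip_width: 18.0
```

```bash
python3 -c "
from h import *
delta([491,-229.5,54])
f=grab('wrist','w8.png')
"
```

```text
t 15.15 tcp [ 490.95 -228.17   54.11] xang -1.5349 F [-0.81  0.5   0.28] w 18.0 delta [ 1.33 -0.    0.11]
```

View pics/w8.png

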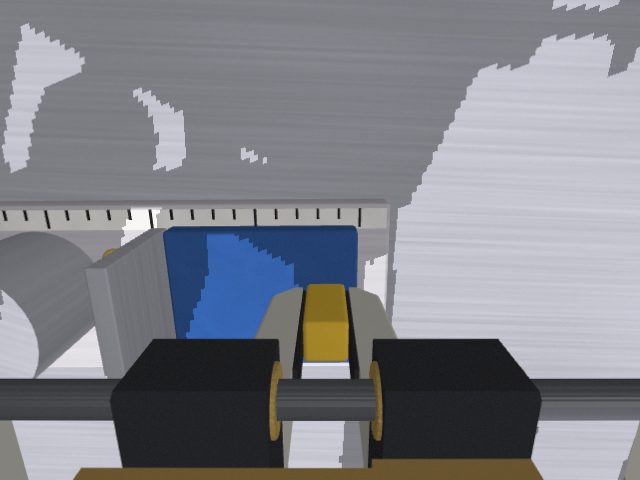

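Request:
jog_arm([
  {"delta_pos":[-1,0,0],"turn":0},
  {"delta_pos":[-2,0,0],"turn":0},
  {"delta_pos":[-2,0,0],"turn":0},
  {"delta_pos":[-2,0,0],"turn":0},
  {"delta_pos":[-2,0,0],"turn":0},
  {"delta_pos":[-2,0,0],"turn":0},
  {"delta_pos":[-2,0,0],"turn":0},
  {"delta_pos":[-2,0,0],"turn":0},
  {"delta_pos":[-1,0,0],"turn":0},
  {"delta_pos":[-0.5,0,0],"turn":0},
])

```text
t: 16.45
ee_pos: [490.2, -212.0, 54.2]
tcp_rot: [0.0, 0.72, -0.694, 0.0]
wrist_force: [-1.6, -4.0, -1.4]
grip_width: 17.9
```

Request:
jog_arm([
  {"delta_pos":[-0.5,0,0],"turn":0},
  {"delta_pos":[-0.5,0,0],"turn":0},
])

```text
t: 16.7
ee_pos: [490.2, -211.1, 54.2]
tcp_rot: [0.0, 0.72, -0.694, 0.0]
wrist_force: [-1.0, -6.0, -0.7]
grip_width: 17.9
```

```bash
python3 -c "
from h import *
delta([491,-229.5,54])
f=grab('wrist','w9.png');f=grab('scene')
cv2.imwrite('pics/s9.png',cv2.resize(f['pixels'][200:300,150:310,::-1],None,fx=5,fy=5,interpolation=cv2.INTER_CUBIC))
"
```

```text
t 16.7 tcp [ 490.24 -211.06   54.18] xang -1.5351 F [-1.05 -6.04 -0.65] w 17.9 delta [18.46 -0.1   0.19]
```

View pics/s9.png

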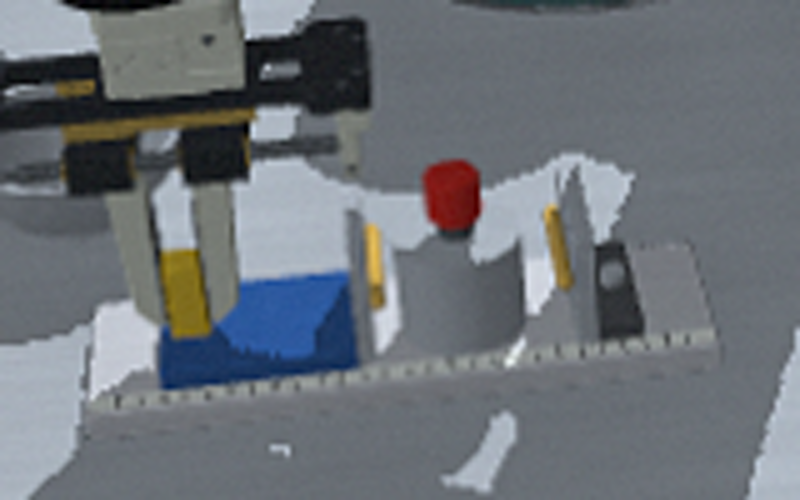

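View pics/w9.png

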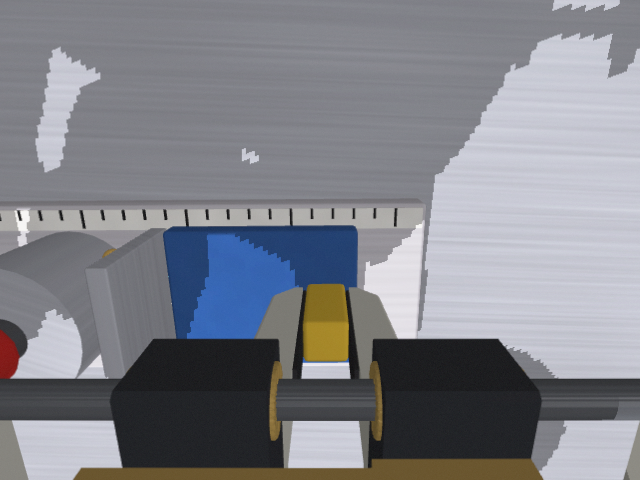

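Request:
jog_arm([
  {"delta_pos":[-1.2,0,0],"turn":0},
  {"delta_pos":[-1.2,0,0],"turn":0},
  {"delta_pos":[-1.2,0,0],"turn":0},
  {"delta_pos":[-1.2,0,0],"turn":0},
  {"delta_pos":[-1.2,0,0],"turn":0},
  {"delta_pos":[-1.2,0,0],"turn":0},
  {"delta_pos":[-1.2,0,0],"turn":0},
  {"delta_pos":[-1.2,0,0],"turn":0},
  {"delta_pos":[-1,0,0],"turn":0},
  {"delta_pos":[-0.5,0,0],"turn":0},
])

```text
t: 18.05
ee_pos: [489.8, -199.9, 54.2]
tcp_rot: [0.0, 0.72, -0.694, 0.0]
wrist_force: [-2.3, -6.3, -1.4]
grip_width: 17.7
```

```bash
python3 -c "
from h import *
delta([491,-229.5,54])
f=grab('scene')
cv2.imwrite('pics/s10.png',cv2.resize(f['pixels'][200:300,150:310,::-1],None,fx=5,fy=5,interpolation=cv2.INTER_CUBIC))
"
```

```text
t 18.05 tcp [ 489.79 -199.93   54.16] xang -1.5351 F [-2.34 -6.31 -1.37] w 17.7 delta [29.59 -0.15  0.19]
```

View pics/s10.png

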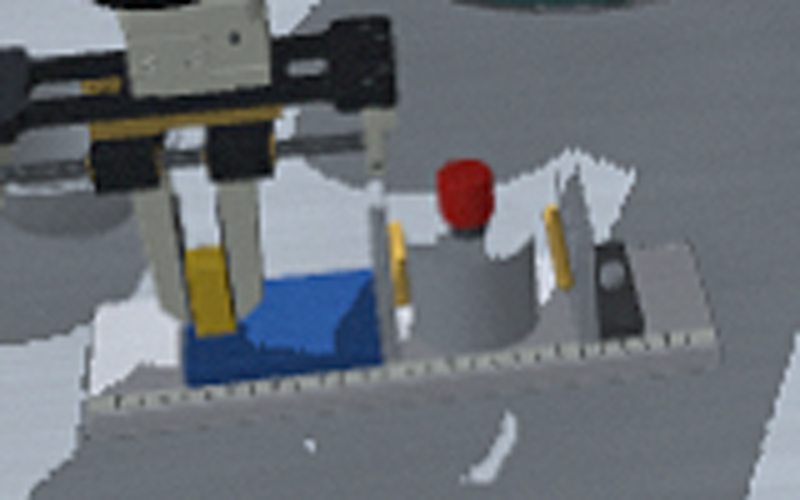

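Request:
jog_arm([
  {"delta_pos":[-0.7,0,0],"turn":0},
  {"delta_pos":[-0.7,0,0],"turn":0},
  {"delta_pos":[-0.7,0,0],"turn":0},
  {"delta_pos":[-0.7,0,0],"turn":0},
  {"delta_pos":[-0.7,0,0],"turn":0},
])

```text
t: 18.73
ee_pos: [489.6, -196.5, 54.2]
tcp_rot: [0.0, 0.72, -0.694, 0.0]
wrist_force: [-2.5, -6.5, -0.4]
grip_width: 18.0
```

Request:
jog_arm([
  {"delta_pos":[-0.5,0,0],"turn":0},
  {"delta_pos":[-0.5,0,0],"turn":0},
])

```text
t: 18.98
ee_pos: [489.6, -195.4, 54.1]
tcp_rot: [0.0, 0.72, -0.694, 0.0]
wrist_force: [-1.7, -5.2, 0.1]
grip_width: 17.7
```

Request:
jog_arm([
  {"delta_pos":[-0.5,0,0],"turn":0},
  {"delta_pos":[-0.5,0,0],"turn":0},
])

```text
t: 19.23
ee_pos: [489.6, -194.5, 54.2]
tcp_rot: [0.0, 0.72, -0.694, 0.0]
wrist_force: [-2.1, -5.7, 1.3]
grip_width: 18.2
```

Request:
jog_arm([
  {"delta_pos":[-0.5,0,0],"turn":0},
  {"delta_pos":[-0.5,0,0],"turn":0},
])

```text
t: 19.48
ee_pos: [489.5, -193.5, 54.2]
tcp_rot: [0.0, 0.72, -0.694, 0.0]
wrist_force: [-2.9, -6.5, -0.5]
grip_width: 17.1
```

Request:
jog_arm([
  {"delta_pos":[-0.4,0,0],"turn":0},
  {"delta_pos":[-0.4,0,0],"turn":0},
])

```text
t: 19.73
ee_pos: [489.5, -192.7, 54.2]
tcp_rot: [0.0, 0.72, -0.694, 0.0]
wrist_force: [-2.6, -6.7, -0.0]
grip_width: 18.0
```

Request:
jog_arm([
  {"delta_pos":[-0.4,0,0],"turn":0},
  {"delta_pos":[-0.4,0,0],"turn":0},
])

```text
t: 19.98
ee_pos: [489.4, -192.1, 54.1]
tcp_rot: [0.001, 0.72, -0.694, 0.0]
wrist_force: [-2.6, -8.5, -1.7]
grip_width: 17.7
```

Request:
jog_arm([
  {"delta_pos":[-0.4,0,0],"turn":0},
  {"delta_pos":[-0.4,0,0],"turn":0},
])

```text
t: 20.23
ee_pos: [489.4, -191.4, 54.2]
tcp_rot: [0.001, 0.72, -0.694, 0.0]
wrist_force: [-2.5, -10.1, -0.4]
grip_width: 17.7
```

```bash
python3 -c "
from h import *
delta([491,-229.5,54])
f=grab('scene')
cv2.imwrite('pics/s11.png',cv2.resize(f['pixels'][200:300,150:310,::-1],None,fx=5,fy=5,interpolation=cv2.INTER_CUBIC))
"
```

```text
t 20.23 tcp [ 489.44 -191.44   54.18] xang -1.5351 F [ -2.5  -10.09  -0.35] w 17.7 delta [38.09 -0.2   0.24]
```

View pics/s11.png

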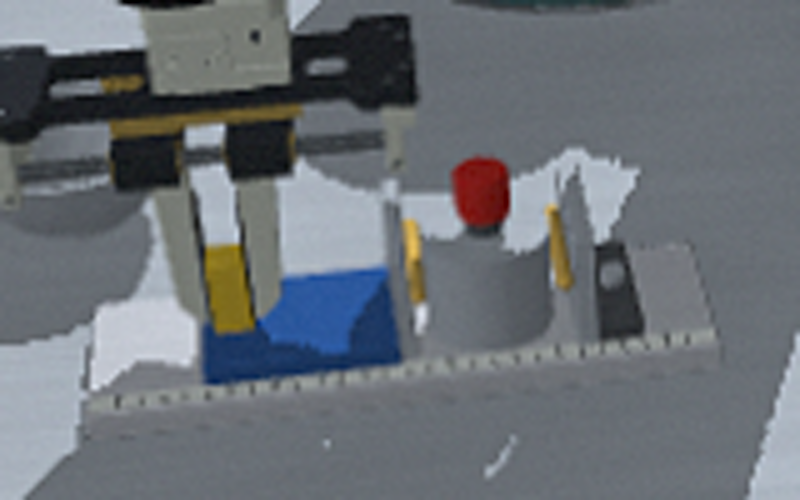

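Request:
jog_arm([
  {"delta_pos":[0,0,0],"turn":0},
  {"delta_pos":[0,0,0],"turn":0},
])

```text
t: 20.52
ee_pos: [489.4, -191.4, 54.2]
tcp_rot: [0.001, 0.72, -0.694, 0.0]
wrist_force: [-2.0, -8.5, -0.7]
grip_width: 18.2
```

Request:
jog_arm([
  {"delta_pos":[0,0,0],"turn":0},
])

```text
t: 20.65
ee_pos: [489.4, -191.4, 54.2]
tcp_rot: [0.001, 0.72, -0.694, 0.0]
wrist_force: [-2.1, -9.4, -1.8]
grip_width: 18.0
```

Request:
jog_arm([
  {"delta_pos":[0,0,0],"turn":0},
])

```text
t: 20.78
ee_pos: [489.4, -191.4, 54.2]
tcp_rot: [0.001, 0.72, -0.694, 0.0]
wrist_force: [-2.3, -8.9, -0.4]
grip_width: 17.9
```

Request:
jog_arm([
  {"delta_pos":[0,0,0],"turn":0},
  {"delta_pos":[0,0,0],"turn":0},
  {"delta_pos":[0,0,0],"turn":0},
  {"delta_pos":[0,0,0],"turn":0},
  {"delta_pos":[0,0,0],"turn":0},
], fingers=0.45)

```text
t: 21.4
ee_pos: [489.6, -190.7, 54.1]
tcp_rot: [-0.0, 0.72, -0.694, -0.0]
wrist_force: [-0.1, -0.4, -0.0]
grip_width: 42.1
```

```bash
python3 -c "
from h import *
delta([491,-229.5,54])
f=grab('wrist','w12.png')
"
```

```text
t 21.4 tcp [ 489.62 -190.66   54.15] xang -1.535 F [-0.11 -0.36 -0.01] w 42.1 delta [3.886e+01 2.000e-02 1.400e-01]
```

View pics/w12.png

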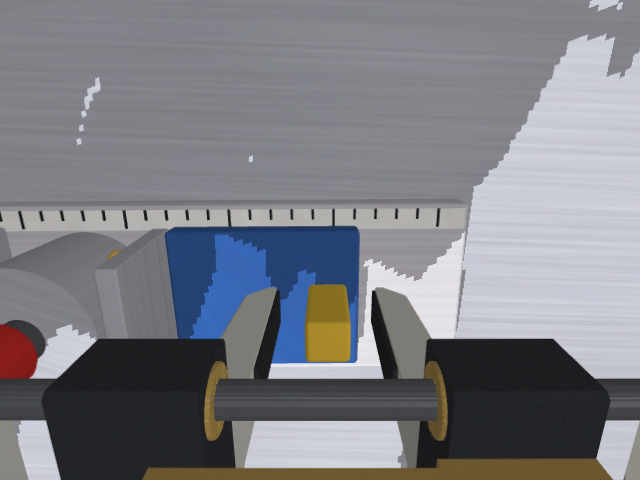

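Request:
jog_arm([
  {"delta_pos":[0,0,-8],"turn":0},
  {"delta_pos":[0,0,-25],"turn":0},
  {"delta_pos":[0,0,-40],"turn":0},
  {"delta_pos":[0,0,-40],"turn":0},
  {"delta_pos":[0,0,-20],"turn":0},
  {"delta_pos":[0,0,0],"turn":0},
  {"delta_pos":[0,0,0],"turn":0},
])

```text
t: 22.32
ee_pos: [489.2, -190.5, 185.5]
tcp_rot: [0.0, 0.72, -0.694, -0.001]
wrist_force: [0.1, -0.7, 0.1]
grip_width: 41.7
```

```bash
python3 -c "
from h import *
delta([491,-229.5,54])
f=grab('wrist','w13.png');f=grab('scene','s13f.png')
cv2.imwrite('pics/s13.png',cv2.resize(f['pixels'][200:300,150:310,::-1],None,fx=5,fy=5,interpolation=cv2.INTER_CUBIC))
f=grab('side','d13.png')
"
```

```text
t 22.32 tcp [ 489.21 -190.54  185.49] xang -1.535 F [ 0.08 -0.7   0.1 ] w 41.7 delta [ 39.11  -0.62 131.45]
```

View pics/w13.png

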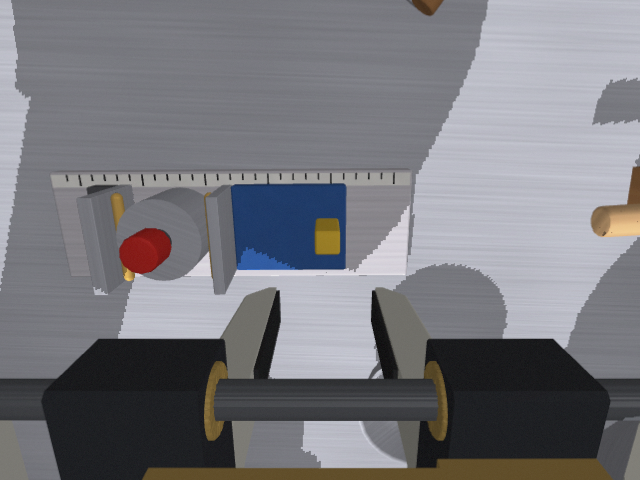

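View pics/s13.png

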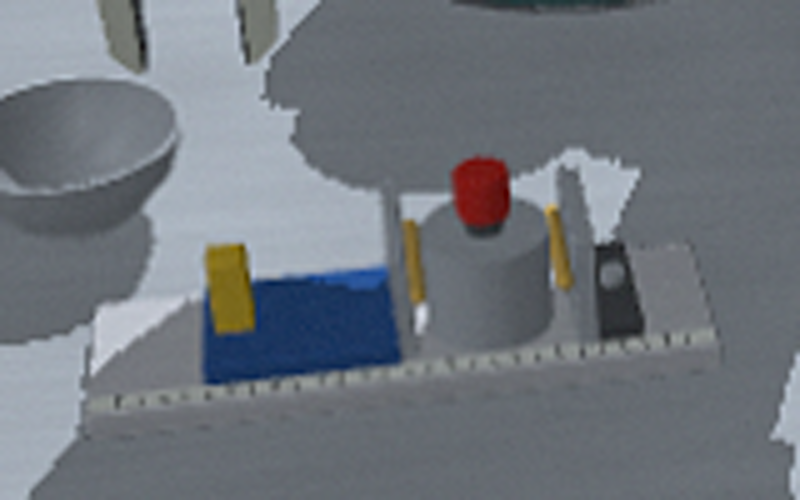

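View pics/s13f.png

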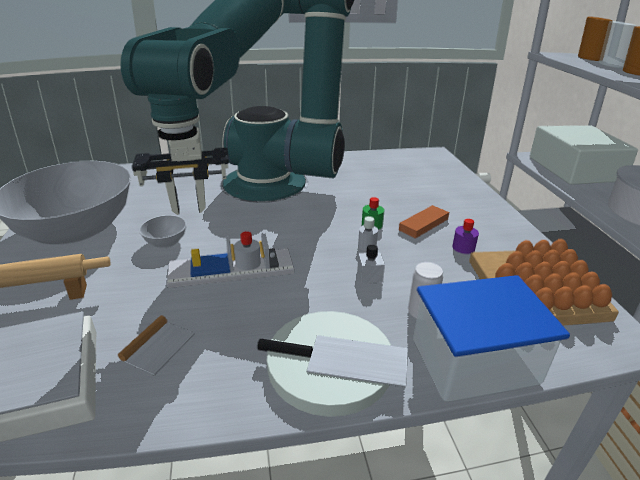

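```bash
python3 -c "
from h import *
f=grab('scene');g=grab('side')
a=[b for b in blobs(f,[0,200,60],[5,255,255],20)];b=[b for b in blobs(g,[0,200,60],[5,255,255],15)];print([x[0] for x in a],[x[0] for x in b])
print(ctrl.hand_in())"
```

```text
[(np.float64(373.3), np.float64(202.9)), (np.float64(468.3), np.float64(224.3)), (np.float64(246.0), np.float64(237.5))] [(np.float64(6.9), np.float64(19.3)), (np.float64(217.1), np.float64(180.2)), (np.float64(217.3), np.float64(229.4)), (np.float64(355.9), np.float64(258.4))]
the job is handed in; nothing more can be done
None
```

The red-knobbed steel cutter is on the caliper bed, nipped between both jaws, and the job is handed in at about t = 22 s of the 62 s allowed. No verdict was reported.

- **Placing:** I picked the cutter up by its knob and lowered it in small steps until I felt the bed at about 3–6 N. I released it near caliper x = +8 mm, within about 1 mm of the midline by measurement. The pictures showed it upright and clear of the fingers.
- **Closing the jaw:** I gripped the thumb post and slid the carriage about 38 mm. The push read about 4–6 N with the carriage alone and 5–6.7 N with the cutter sliding. When the cutter met the anvil it rose to a steady 9 N or so, over roughly 1 mm of extra travel. Taking off the carriage friction leaves an estimated 4 N on the cutter, inside the 1.5–8 N window.
- **Last checks:** After I opened the fingers the post stayed put to within about 0.2 mm, and the wrist force returned to zero. The final pictures show the cutter upright between both ribs, the gripper well above everything, and no visible movement of the other objects.
- **Not measured directly:** The jaw force and its lean are worked out from the wrist force and travel. The fixed cameras and the wrist camera disagreed by about 2–3 mm on the knob's position, and I used the wrist camera's closer view.

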